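# Put the storage jars back on their stands

## Robot

A 6-joint arm with a two-finger parallel gripper is mounted at the origin on a cart in front of the work surface, level with it; the furniture and walls round the work are solid. World frame = base frame: x ahead of the robot, y to its left, z up, the work surface at z = 0. Lengths are in m, angles in degrees, forces in N, time in s.
With the tool pointing down it reaches from about 0.375 to 0.9 m from the base axis. Payload 3.1 kg.
Tool frame: the origin (TCP) lies between the finger pads; the fingertips stand 22 mm ahead of it and the grasp point (between the pads) lies 3 mm ahead of it; z points along the fingers, y is the line along which they close (so a half turn about z gives the same grasp; the last joint's range is limited). The gripper opens to 87 mm and grips with 3 to 60 N. Pads are 19 mm wide; open, the fingers measure 117 mm over their backs; the gripper's body (75 mm by 190 mm) begins 51 mm behind the grasp point.
Start: joints at [-85.915, 30.224, 82.088, -0, 67.689, -10.227], TCP at [0.155, -0.606, 0.245] pointing down, gripper open.
Joint ranges: [-176.69, 176.69], [-43.24, 126.21], [12.49, 139.97], [-82, 262], [0, 151.66], [-163.58, 163.58]. Speed limits (degrees/s): [159.86, 159.86, 180, 180, 180, 180].

## Interface

Orientations are given as a 3x3 rotation matrix whose columns are the frame's x, y, z axes.
In Python, from rig import bot, capture, search_frame, outline_of, spot_point gives the robot as it stands.
- The arm moves only by the tool jog_arm, never from a script. Its argument "rows" is text: rows parted by semicolons, each of 7 numbers parted by spaces: the opening, from 0 (shut) to 1 (fully open), then the shift along the tool's x, y, z as a fraction of full scale, then the turn, a rotation vector about the tool's x, y, z as a fraction of full scale. A call has 1 to 20 rows; each row is the pose to reach, as a shift and turn from the pose commanded when the call began, along the tool's axes at that moment; what a row does not reach only later rows make up. Full scale, the value 1, is 0.5 m for a shift and pi/4 rad for a turn. A row lasts 1/12 s, in which the tool goes at most 41.7 mm and 7.16 degrees, less where a joint would pass 70% of its speed; a pose out of reach is approached as far as the arm can. A call with a number of a shift or a turn outside -1 to 1 is refused whole. A call with a gripper value outside its range is refused whole. The fingers move at their own pace and stop on an object; the grip force is fixed at half the most. Time passes only in rows, so rows that repeat a pose let the fingers close. It gives the time, the measured TCP pose, the force, the opening and the grip force at its end, in the units of the state.
- bot.read_state(): the state, without advancing time (a new reading comes with each control period).
- capture(name): name is "scene" or "top" or "wrist"; returns a dict with "pixels" (384x512x3 uint8, red, green, blue), "fx", "fy", "cx", "cy" (pixels), "R" (3x3) and "t" (3): a world point X has camera coordinates R X + t; the wrist camera has in their place "mount" (4x4, takes a point from camera to tool coordinates, whose origin is the TCP and whose axes are the flange's). Camera axes: x right, y down, z forward; pixel columns grow to the right and rows downward; lengths in m; the calibration is good to about 2 mm. A picture is of the moment at which its call begins: read the wrist's pose just before it. There is no depth.
- bot.hand_in(): hands the job in; it is judged then, once.
Trained networks look in a picture, given as the dict that the camera call returned (one of the last four; its "shot" number tells which), for a name from the list of things; names that differ only in an ending like _2 or _b are one class to them, and where a whole thing is asked for, a point or a joint stands for the part that bears it (a point fixed in the world has none). Each returns a list of dicts, best first, with "conf" (0 to 1); they miss things now and then, are a little off and sometimes report something else, mostly with a low value. They report only what shows in the picture. A call takes as long as a camera call.
- search_frame(label, picture): "point" ([x, y, z] in m, in world coordinates, good to about 4 mm: the middle of the surface that is visible of it).
- outline_of(label, picture): "region" (384x512 bool, what is visible of it).
- spot_point(label, picture): "point" ([x, y, z] in m, in world coordinates, good to about 4 mm: a listed point, or the origin of a listed thing).
The state is a dict: "time_s": time; "joint_positions": joint angles; "qvel": joint speeds; "tau": joint torques, N m; "position": TCP position; "tcp_rot": TCP orientation; "force": force on the tool from outside, world axes, zero at the start; "moment": the same for the moment, N m; "opening": opening from 0.0 (shut) to 1.0 (fully open); "grasp_force": force on a finger pad.
Only numpy, scipy, OpenCV 4.12 (cv2) and the standard library are available. Lean on these libraries where they do the work, as an engineer would, in place of code of your own. Each camera call takes 0.05 s, during which the arm holds its last target. There are 200 camera calls.

## Task

Put the three screw-lid glass jars that stand near the front of the worktop back, one after another, each upright inside the rim of the round wooden stand of its own size on the draining board: the narrowest jar in the smallest stand, the middle one in the middle stand and the widest in the largest. Set them down rather than dropping them, do not tip them over, and leave the salt shaker and the small cup standing where they are.

Things in the scene. Friction and masses are not known exactly. Their poses are not given: they have to be found in the camera images.
- small_jar: the narrowest glass jar: round, 44 mm diameter, 99 mm tall, flat black screw lid (40 mm across, top 14 mm), brown contents, orange-and-white label; about 0.12 kg. Stands upright on the open worktop in front of the robot, right of the draining board (similar things farther back or far right are mere furnishing). Origin on the centre of its underside, z up. Straight sides, can be gripped at 40 to 75 mm above its underside.
- medium_jar: the middle glass jar: round, 58 mm diameter, 89 mm tall, pale grey-white screw lid a little narrower than the body, red label; about 0.2 kg. Stands upright on the open worktop in front of the robot, right of the draining board (similar things farther back or far right are mere furnishing). Origin on the centre of its underside, z up. Straight sides, can be gripped at 30 to 60 mm above its underside.
- large_jar: the widest glass jar: round, 68 mm diameter, 104 mm tall, pale grey-white screw lid a little narrower than the body, blue-grey-and-white label; about 0.3 kg. Stands upright on the open worktop in front of the robot, right of the draining board (similar things farther back or far right are mere furnishing). Origin on the centre of its underside, z up. Straight sides, can be gripped at 35 to 70 mm above its underside.
- small_stand: the smallest of three round wooden jar stands (low dishes), fixed on the draining board left of the jars: 72 mm across, recess 60 mm across for the narrowest jar (8 mm clearance all round), recess floor 4 mm and rim 14 mm above its underside. Origin: centre of its underside, z up. A wall shelf (underside 0.46 m up) overhangs the worktop behind, from x = 0.63 m at its right end to 0.78 m: draw the arm in to swing past it.
- medium_stand: the middle one of three round wooden jar stands (low dishes), fixed on the draining board left of the jars: 86 mm across, recess 74 mm across for the middle jar (8 mm clearance all round), recess floor 4 mm and rim 14 mm above its underside. Origin: centre of its underside, z up. A wall shelf (underside 0.46 m up) overhangs the worktop behind, from x = 0.63 m at its right end to 0.78 m: draw the arm in to swing past it.
- large_stand: the largest of three round wooden jar stands (low dishes), fixed on the draining board left of the jars: 102 mm across, recess 90 mm across for the widest jar (11 mm clearance all round), recess floor 4 mm and rim 14 mm above its underside. Origin: centre of its underside, z up. A wall shelf (underside 0.46 m up) overhangs the worktop behind, from x = 0.63 m at its right end to 0.78 m: draw the arm in to swing past it.
- salt_shaker: a bystander, to be left alone: salt shaker, 44 mm diameter, 90 mm tall, domed grey cap with holes, waisted glass body with white contents. Loose. Origin on the centre of its underside, z up.
- small_cup: a bystander, to be left alone: small cream stoneware cup with a handle, 62 x 91 x 56 mm over all (91 along its own y). Loose. Origin under the middle of that outline, z up; the bowl is centred 14 mm to +y of it and the handle points to -y.

How it is judged:
By the outcome, as a careful person would: the job done as asked, in the order asked, and still so for the second after the job is handed in, with the robot touching nothing.
It also fails if it takes over 93 s, if anything falls off the work surface, if the arm or the gripper's body presses on something with over 40 N, if the wrist force passes 120 N, or if a joint passes its speed limit or range.

## Working session

There is one attempt and no reset: what is moved stays moved. The work goes in short steps, Python scripts to look and compute and a tool call to move; the robot and the scene stay as the last step left them, time stands still between calls to the robot, and variables do not carry over. Pictures are saved under pics/ and viewed, at most 14 in all, crops included, and the job is handed in when it is done.

Besides the shell and the picture viewer there is one more tool, called after ">>>" in YAML: its name, and indented under it one key for each argument. jog_arm: Moves the arm, as the interface text tells. Its arguments: {"type":"object","properties":{"rows":{"type":"string"}},"required":["rows"]}

```bash
ls; mkdir -p pics; python3 - <<'E'
from rig import bot,capture,search_frame,outline_of,spot_point
import cv2,numpy as np
s=bot.read_state();print(s['time_s'],s['position'],np.round(s['tcp_rot'],3).tolist(),s['opening'])
N="small_jar medium_jar large_jar small_stand medium_stand large_stand salt_shaker small_cup".split()
ims=[]
for c in("top","scene"):
    p=capture(c);ims.append(p['pixels'])
    cv2.imwrite(f"pics/{c}1.png",p['pixels'][:,:,::-1])
    print(c, np.round(-p['R'].T@p['t'],3))
    for n in N:
        print(n,[(np.round(d['point'],3).tolist(),round(d['conf'],2)) for d in spot_point(n,p)[:3]])
E
```

```text
pics
0.0 [ 0.15455368 -0.6049023   0.24356352] [[0.969, 0.247, -0.0], [0.247, -0.969, 0.002], [0.0, -0.002, -1.0]] 1.0019184601524087
top [ 0.47  -0.078  1.02 ]
small_jar [([0.544, -0.316, 0.001], 0.84)]
medium_jar [([0.529, -0.186, 0.003], 0.58)]
large_jar [([0.44, -0.089, -0.004], 0.77)]
small_stand [([0.637, 0.224, 0.004], 0.74)]
medium_stand [([0.603, 0.101, 0.009], 0.92)]
large_stand [([0.585, -0.049, 0.008], 0.7)]
salt_shaker [([0.406, -0.374, -0.0], 0.55)]
small_cup [([0.411, -0.245, -0.002], 0.71), ([0.407, -0.374, -0.002], 0.18)]
scene [0.083 0.701 0.531]
small_jar [([0.546, -0.319, -0.003], 0.78), ([0.584, -0.05, 0.007], 0.35)]
medium_jar [([0.525, -0.187, 0.001], 0.96)]
large_jar [([0.445, -0.087, -0.0], 0.79)]
small_stand [([0.638, 0.219, 0.005], 0.71)]
medium_stand [([0.606, 0.103, 0.0], 0.59)]
large_stand [([0.587, -0.048, 0.005], 0.8)]
salt_shaker [([0.406, -0.373, 0.003], 0.61)]
small_cup [([0.412, -0.247, -0.001], 0.87)]
```

View pics/top1.png

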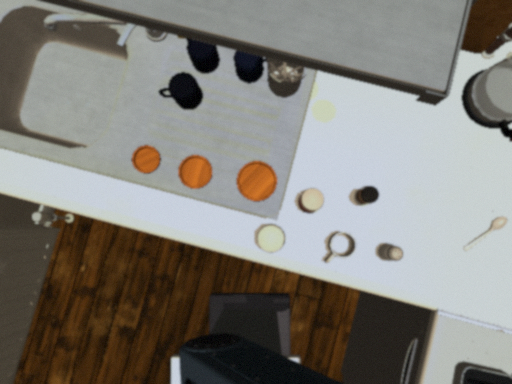

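View pics/scene1.png

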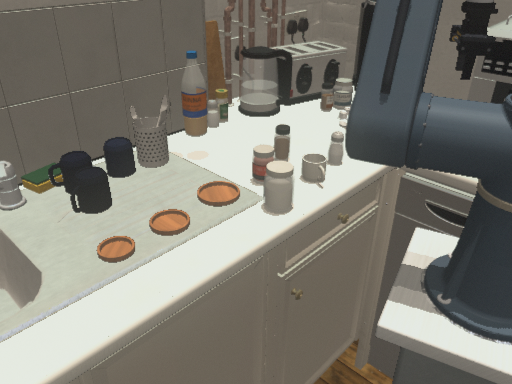

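The networks' positions agree with both pictures. In the top view the stands are at (146,159), (195,171) and (257,181), and the jars at (367,195), (311,200) and (270,238). The cup is at (340,245) and the shaker at (390,252). I'll move over the small jar with the tool squared to the world axes.

>>> jog_arm:
  rows: "1 0.81 -0.387 0 0 0 0.318;1 0.81 -0.387 0 0 0 0.318;1 0.81 -0.387 0 0 0 0.318;1 0.81 -0.387 0 0 0 0.318;1 0.81 -0.387 0 0 0 0.318;1 0.81 -0.387 0 0 0 0.318;1 0.81 -0.387 0 0 0 0.318;1 0.81 -0.387 0 0 0 0.318;1 0.81 -0.387 0 0 0 0.318;1 0.81 -0.387 0 0 0 0.318;1 0.81 -0.387 0 0 0 0.318;1 0.81 -0.387 0 0 0 0.318;1 0.81 -0.387 0 0 0 0.318;1 0.81 -0.387 0 0 0 0.318;1 0.81 -0.387 0 0 0 0.318;1 0.81 -0.387 0 0 0 0.318"

```text
time_s: 2.23
position: [0.4981, -0.3192, 0.2446]
tcp_rot: [[1.0, -0.002, -0.0], [-0.002, -1.0, -0.0], [-0.0, 0.0, -1.0]]
force: [0.4, 0.3, 0.1]
opening: 0.997
grasp_force: 0.0
```

```bash
cat > look.py <<'E'
import sys,cv2,numpy as np
from rig import bot,capture,spot_point
def look(cam,names,save=None):
    s=bot.read_state();R=np.array(s['tcp_rot']);P=np.array(s['position'])
    print('t',round(s['time_s'],2),'P',np.round(P,4),'q',np.round(s['joint_positions'],0),'op',round(s['opening'],3),'F',np.round(s['force'],1),'g',round(s['grasp_force'],1))
    print(np.round(R,3).tolist())
    p=capture(cam)
    if save:cv2.imwrite(f'pics/{save}.png',p['pixels'][:,:,::-1])
    for n in names:
        for d in spot_point(n,p)[:2]:
            v=np.array(d['point']);print(n,round(d['conf'],2),np.round(v,3),'tool shift frac',np.round(R.T@(v-P)/.5,3))
if __name__=='__main__':look(sys.argv[1],sys.argv[3:],None if sys.argv[2]=='-' else sys.argv[2])
E
python3 look.py wrist w1 small_jar medium_jar small_cup salt_shaker
```

```text
t 2.23 P [ 0.4981 -0.3192  0.2446] q [-43.  28.  87.  -0.  65.  47.] op 0.997 F [0.4 0.3 0.1] g 0.0
[[1.0, -0.002, -0.0], [-0.002, -1.0, -0.0], [-0.0, 0.0, -1.0]]
small_jar 0.97 [ 0.547 -0.319  0.001] tool shift frac [ 0.099 -0.001  0.486]
medium_jar 0.82 [ 0.533 -0.188 -0.   ] tool shift frac [ 0.07  -0.263  0.49 ]
medium_jar 0.59 [ 0.407 -0.372 -0.001] tool shift frac [-0.181  0.107  0.492]
small_cup 0.89 [ 0.414 -0.251 -0.002] tool shift frac [-0.167 -0.137  0.493]
salt_shaker 0.71 [ 0.409 -0.37  -0.   ] tool shift frac [-0.177  0.102  0.489]
```

>>> jog_arm:
  rows: "1 0.096 -0.001 0.1 0 0 0;1 0.096 -0.001 0.1 0 0 0;1 0.096 -0.001 0.2 0 0 0;1 0.096 -0.001 0.3 0 0 0;1 0.096 -0.001 0.363 0 0 0;1 0.096 -0.001 0.363 0 0 0;1 0.096 -0.001 0.363 0 0 0;1 0.096 -0.001 0.363 0 0 0;0 0.096 -0.001 0.363 0 0 0;0 0.096 -0.001 0.363 0 0 0;0 0.096 -0.001 0.363 0 0 0;0 0.096 -0.001 0.363 0 0 0;0 0.096 -0.001 0.363 0 0 0;0 0.096 -0.001 0.363 0 0 0;0 0.096 -0.001 0.363 0 0 0;0 0.096 -0.001 0.363 0 0 0;0 0.096 -0.001 0.363 0 0 0;0 0.096 -0.001 0.363 0 0 0"

```text
time_s: 3.98
position: [0.5471, -0.3174, 0.0631]
tcp_rot: [[1.0, 0.0, -0.0], [0.0, -1.0, 0.0], [-0.0, -0.0, -1.0]]
force: [0.2, 0.1, 0.7]
opening: 0.484
grasp_force: 30.0
```

>>> jog_arm:
  rows: "0 0 0 -0.1 0 0 0;0 0 0 -0.2 0 0 0;0 0 0 -0.3 0 0 0;0 -0.05 0 -0.354 0 0 0;0 -0.12 0 -0.354 0 0 0;0 -0.12 -0.9 -0.354 0 0 0;0 -0.12 -0.9 -0.354 0 0 0;0 -0.12 -0.9 -0.354 0 0 0;0 -0.12 -0.9 -0.354 0 0 0;0 -0.12 -0.9 -0.354 0 0 0;0 -0.12 -0.9 -0.354 0 0 0;0 -0.12 -0.9 -0.354 0 0 0;0 -0.12 -0.9 -0.354 0 0 0;0 -0.12 -0.9 -0.354 0 0 0;0 -0.12 -0.9 -0.354 0 0 0;0 -0.12 -0.9 -0.354 0 0 0;0 -0.12 -0.9 -0.354 0 0 0;0 -0.12 -0.9 -0.354 0 0 0;0 -0.12 -0.9 -0.354 0 0 0"

```text
time_s: 5.57
position: [0.4868, 0.1324, 0.2397]
tcp_rot: [[1.0, 0.001, -0.001], [0.001, -1.0, -0.001], [-0.001, 0.001, -1.0]]
force: [-0.2, -1.5, -1.1]
opening: 0.488
grasp_force: 30.0
```

```bash
python3 look.py wrist w2 small_jar medium_stand small_stand; python3 look.py scene s2 small_jar
```

```text
t 5.57 P [0.4868 0.1324 0.2397] q [ 3. 21. 99. -0. 59. 92.] op 0.488 F [-0.2 -1.5 -1.1] g 30.0
[[1.0, 0.001, -0.001], [0.001, -1.0, -0.001], [-0.001, 0.001, -1.0]]
small_jar 0.81 [0.484 0.131 0.179] tool shift frac [-0.006  0.003  0.122]
medium_stand 0.75 [0.604 0.103 0.008] tool shift frac [0.234 0.058 0.464]
small_stand 0.71 [0.639 0.226 0.005] tool shift frac [ 0.304 -0.187  0.47 ]
small_stand 0.3 [ 0.443 -0.086  0.   ] tool shift frac [-0.088  0.436  0.479]
t 5.77 P [0.4873 0.1312 0.24  ] q [ 2. 21. 99. -0. 59. 93.] op 0.486 F [-0.4 -0.5 -2.2] g 30.0
[[1.0, -0.002, -0.0], [-0.002, -1.0, -0.0], [-0.0, 0.0, -1.0]]
small_jar 0.78 [0.485 0.13  0.175] tool shift frac [-0.005  0.002  0.13 ]
```

View pics/w2.png

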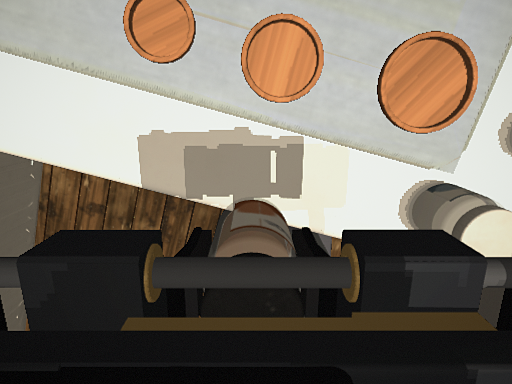

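The jar is held upright at the bottom centre of the wrist view, and the stand rims show at (160,27), (283,57) and (428,81). I'll refine the stand centres by fitting their rims.

```bash
cat > rims.py <<'E'
import cv2,numpy as np
from rig import bot,capture
def go(cam,z=0.018):
    s=bot.read_state();R=np.array(s['tcp_rot']);P=np.array(s['position']);p=capture(cam)
    if cam=='wrist':
        M=np.array(p['mount']);A=R@M[:3,:3];C=R@M[:3,3]+P
    else: A=p['R'].T;C=-A@p['t']
    h=cv2.cvtColor(p['pixels'],cv2.COLOR_RGB2HSV)
    m=((h[...,0]<16)&(h[...,1]>130)&(h[...,2]>90)).astype(np.uint8)
    cs,_=cv2.findContours(m,cv2.RETR_EXTERNAL,cv2.CHAIN_APPROX_NONE)
    for c in cs:
        if cv2.contourArea(c)<300: continue
        hull=cv2.convexHull(c)[:,0].astype(float)
        d=(A@np.c_[(hull[:,0]-p['cx'])/p['fx'],(hull[:,1]-p['cy'])/p['fy'],np.ones(len(hull))].T).T
        X=C+d*((z-C[2])/d[:,2])[:,None]
        if X[:,0].min()<.45: continue
        (cx,cy),r=cv2.minEnclosingCircle(X[:,:2].astype(np.float32))
        print(cam,'pix',hull.mean(0).round(),'centre',round(cx,4),round(cy,4),'diam',round(2*r,4))
if __name__=='__main__':
    go('top');go('wrist')
E
python3 rims.py
```

```text
top pix [258. 180.] centre 0.5853 -0.0531 diam 0.0985
top pix [196. 170.] centre 0.609 0.1008 diam 0.0828
top pix [145. 159.] centre 0.6407 0.2251 diam 0.069
wrist pix [427.  82.] centre 0.5828 -0.0532 diam 0.1011
wrist pix [280.  59.] centre 0.6068 0.1006 diam 0.0847
wrist pix [160.  31.] centre 0.6387 0.2248 diam 0.071
```

>>> jog_arm:
  rows: "0 0.306 -0.188 0 0 0 0;0 0.306 -0.188 0 0 0 0;0 0.306 -0.188 0 0 0 0;0 0.306 -0.188 0 0 0 0;0 0.306 -0.188 0 0 0 0;0 0.306 -0.188 0 0 0 0;0 0.306 -0.188 0 0 0 0;0 0.306 -0.188 0.06 0 0 0;0 0.306 -0.188 0.12 0 0 0;0 0.306 -0.188 0.18 0 0 0;0 0.306 -0.188 0.23 0 0 0;0 0.306 -0.188 0.27 0 0 0;0 0.306 -0.188 0.29 0 0 0;0 0.306 -0.188 0.31 0 0 0;0 0.306 -0.188 0.32 0 0 0;0 0.306 -0.188 0.328 0 0 0;0 0.306 -0.188 0.328 0 0 0;0 0.306 -0.188 0.328 0 0 0"

```text
time_s: 7.47
position: [0.6407, 0.2266, 0.0771]
tcp_rot: [[1.0, -0.0, 0.002], [-0.0, -1.0, 0.0], [0.002, -0.0, -1.0]]
force: [-0.0, 0.5, -1.8]
opening: 0.483
grasp_force: 30.0
```

```bash
python3 look.py scene s3 small_jar; python3 -c "
import cv2;a=cv2.imread('pics/s3.png')[150:290,50:260];cv2.imwrite('pics/s3c.png',cv2.resize(a,None,fx=3.5,fy=3.5))"
```

```text
t 7.47 P [0.6407 0.2266 0.0771] q [ 10.  46.  80.  -0.  54. 100.] op 0.483 F [-0.   0.5 -1.8] g 30.0
[[1.0, -0.0, 0.002], [-0.0, -1.0, 0.0], [0.002, -0.0, -1.0]]
small_jar 0.85 [0.64  0.223 0.012] tool shift frac [-0.002  0.007  0.131]
```

View pics/s3c.png

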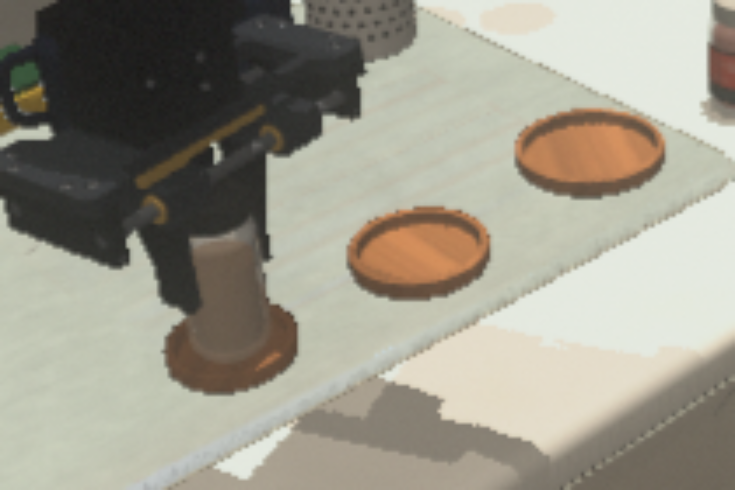

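The small jar hovers inside the rim of its stand, so I'll lower it gently.

>>> jog_arm:
  rows: "0 0 0 0.002 0 0 0;0 0 0 0.004 0 0 0;0 0 0 0.006 0 0 0;0 0 0 0.006 0 0 0;0 0 0 0.006 0 0 0"

```text
time_s: 7.98
position: [0.64, 0.2266, 0.0729]
tcp_rot: [[1.0, 0.0, -0.0], [0.0, -1.0, -0.0], [-0.0, 0.0, -1.0]]
force: [-0.8, -1.4, -1.6]
opening: 0.487
grasp_force: 30.0
```

>>> jog_arm:
  rows: "0 0 0 0.002 0 0 0;0 0 0 0.004 0 0 0;0 0 0 0.004 0 0 0;0 0 0 0.004 0 0 0"

```text
time_s: 8.32
position: [0.6403, 0.2266, 0.0713]
tcp_rot: [[1.0, 0.0, 0.0], [0.0, -1.0, 0.0], [0.0, -0.0, -1.0]]
force: [-0.3, -0.5, 0.3]
opening: 0.486
grasp_force: 30.0
```

>>> jog_arm:
  rows: "0 0 0 0.002 0 0 0;0 0 0 0.003 0 0 0;0 0 0 0.003 0 0 0;0 0 0 0.003 0 0 0"

```text
time_s: 8.65
position: [0.6405, 0.2266, 0.0712]
tcp_rot: [[1.0, 0.0, 0.001], [0.0, -1.0, 0.0], [0.001, -0.0, -1.0]]
force: [-2.4, -0.6, 7.5]
opening: 0.484
grasp_force: 30.0
```

>>> jog_arm:
  rows: "1 0 0 0 0 0 0;1 0 0 0 0 0 0;1 0 0 0 0 0 0;1 0 0 0 0 0 0;1 0 0 0 0 0 0;1 0 0 -0.05 0 0 0;1 0 0 -0.1 0 0 0;1 0 0 -0.2 0 0 0;1 -0.1 0 -0.34 0 0 0;1 -0.3 0.1 -0.34 0 0 0;1 -0.3 0.83 -0.34 0 0 0;1 -0.3 0.83 -0.34 0 0 0;1 -0.3 0.83 -0.34 0 0 0;1 -0.3 0.83 -0.34 0 0 0;1 -0.3 0.83 -0.34 0 0 0;1 -0.3 0.83 -0.34 0 0 0;1 -0.3 0.83 -0.34 0 0 0;1 -0.3 0.83 -0.34 0 0 0;1 -0.3 0.83 -0.34 0 0 0;1 -0.3 0.83 -0.34 0 0 0"

```text
time_s: 10.32
position: [0.4893, -0.1909, 0.2398]
tcp_rot: [[1.0, -0.001, 0.0], [-0.001, -1.0, -0.001], [0.0, 0.001, -1.0]]
force: [0.3, -0.2, -1.1]
opening: 0.997
grasp_force: 0.0
```

```bash
python3 look.py scene s4 small_jar; python3 look.py wrist w4 medium_jar large_jar
```

```text
t 10.32 P [ 0.4893 -0.1909  0.2398] q [-34.  23.  97.  -0.  60.  57.] op 0.997 F [ 0.3 -0.2 -1.1] g 0.0
[[1.0, -0.001, 0.0], [-0.001, -1.0, -0.001], [0.0, 0.001, -1.0]]
small_jar 0.73 [0.638 0.223 0.006] tool shift frac [ 0.297 -0.828  0.468]
t 10.42 P [ 0.4901 -0.1943  0.2402] q [-34.  23.  96.  -0.  60.  57.] op 1.004 F [-0.5 -0.1  0.7] g 0.0
[[1.0, -0.007, 0.002], [-0.007, -1.0, -0.004], [0.002, 0.004, -1.0]]
medium_jar 0.73 [ 0.53  -0.185 -0.002] tool shift frac [ 0.079 -0.02   0.485]
medium_jar 0.69 [ 0.446 -0.084 -0.003] tool shift frac [-0.091 -0.222  0.485]
large_jar 0.76 [ 0.444 -0.087 -0.   ] tool shift frac [-0.094 -0.216  0.48 ]
```

View pics/s4.png

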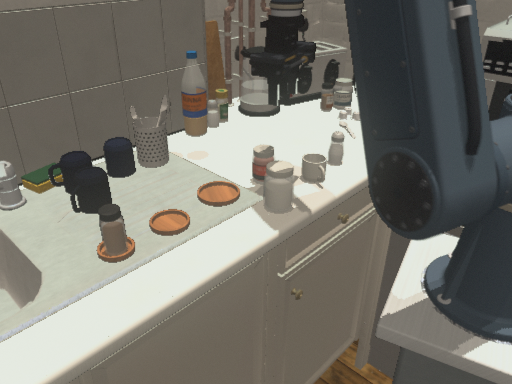

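The small jar stands upright in its stand at (115,245). Next is the medium jar.

>>> jog_arm:
  rows: "1 0.078 -0.003 0.05 0 0 0;1 0.078 -0.003 0.05 0 0 0;1 0.078 -0.003 0.05 0 0 0;1 0.078 -0.003 0.12 0 0 0;1 0.078 -0.003 0.2 0 0 0;1 0.078 -0.003 0.28 0 0 0;1 0.078 -0.003 0.364 0 0 0;1 0.078 -0.003 0.364 0 0 0;1 0.078 -0.003 0.364 0 0 0;0 0.078 -0.003 0.364 0 0 0;0 0.078 -0.003 0.364 0 0 0;0 0.078 -0.003 0.364 0 0 0;0 0.078 -0.003 0.364 0 0 0;0 0.078 -0.003 0.364 0 0 0;0 0.078 -0.003 0.364 0 0 0;0 0.078 -0.003 0.364 0 0 0;0 0.078 -0.003 0.364 0 0 0"

```text
time_s: 11.98
position: [0.5297, -0.1869, 0.0591]
tcp_rot: [[1.0, -0.0, 0.002], [-0.0, -1.0, -0.001], [0.002, 0.001, -1.0]]
force: [0.0, 1.4, 7.9]
opening: 0.649
grasp_force: 29.8
```

>>> jog_arm:
  rows: "0 0 0 -0.05 0 0 0;0 0 0 -0.12 0 0 0;0 0 0 -0.2 0 0 0;0 0 0 -0.28 0 0 0;0 0 0 -0.362 0 0 0;0 -0.06 -0.05 -0.362 0 0 0;0 -0.06 -0.575 -0.362 0 0 0;0 -0.06 -0.575 -0.362 0 0 0;0 -0.06 -0.575 -0.362 0 0 0;0 -0.06 -0.575 -0.362 0 0 0;0 -0.06 -0.575 -0.362 0 0 0;0 -0.06 -0.575 -0.362 0 0 0;0 -0.06 -0.575 -0.362 0 0 0;0 -0.06 -0.575 -0.362 0 0 0;0 -0.06 -0.575 -0.362 0 0 0;0 -0.06 -0.575 -0.362 0 0 0;0 -0.06 -0.575 -0.362 0 0 0;0 -0.06 -0.575 -0.362 0 0 0"

```text
time_s: 13.48
position: [0.4993, 0.0991, 0.2385]
tcp_rot: [[1.0, -0.002, -0.0], [-0.002, -1.0, -0.0], [-0.0, 0.0, -1.0]]
force: [-0.7, 0.4, -2.0]
opening: 0.651
grasp_force: 29.9
```

```bash
python3 look.py wrist w5 medium_jar; python3 look.py scene s5 medium_jar; python3 -c "
from rims import go
go('wrist')"
```

```text
t 13.48 P [0.4993 0.0991 0.2385] q [-1. 22. 99. -0. 59. 89.] op 0.651 F [-0.7  0.4 -2. ] g 29.9
[[1.0, -0.002, -0.0], [-0.002, -1.0, -0.0], [-0.0, 0.0, -1.0]]
medium_jar 0.72 [0.498 0.099 0.178] tool shift frac [-0.003  0.001  0.122]
t 13.58 P [0.4993 0.0994 0.2385] q [-1. 22. 99. -0. 59. 89.] op 0.647 F [-0.8  0.  -3. ] g 29.9
[[1.0, -0.002, -0.0], [-0.002, -1.0, -0.0], [-0.0, 0.0, -1.0]]
medium_jar 0.63 [0.501 0.104 0.181] tool shift frac [ 0.003 -0.009  0.115]
wrist pix [393.  93.] centre 0.5831 -0.0532 diam 0.1015
wrist pix [249.  68.] centre 0.6068 0.1005 diam 0.0847
wrist pix [134.  45.] centre 0.639 0.2245 diam 0.0709
```

View pics/w5.png

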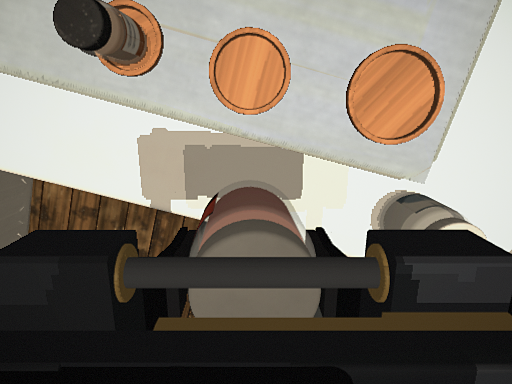

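The medium jar is held upright at the bottom centre, and its stand is at (249,70). I'll carry it over and lower it.

>>> jog_arm:
  rows: "0 0.215 -0.002 0 0 0 0;0 0.215 -0.002 0 0 0 0;0 0.215 -0.002 0 0 0 0;0 0.215 -0.002 0 0 0 0;0 0.215 -0.002 0 0 0 0;0 0.215 -0.002 0.06 0 0 0;0 0.215 -0.002 0.12 0 0 0;0 0.215 -0.002 0.18 0 0 0;0 0.215 -0.002 0.24 0 0 0;0 0.215 -0.002 0.28 0 0 0;0 0.215 -0.002 0.3 0 0 0;0 0.215 -0.002 0.315 0 0 0;0 0.215 -0.002 0.325 0 0 0;0 0.215 -0.002 0.332 0 0 0;0 0.215 -0.002 0.335 0 0 0;0 0.215 -0.002 0.338 0 0 0;0 0.215 -0.002 0.34 0 0 0;0 0.215 -0.002 0.341 0 0 0;0 0.215 -0.002 0.341 0 0 0"

```text
time_s: 15.32
position: [0.6068, 0.1016, 0.0685]
tcp_rot: [[1.0, 0.0, 0.001], [0.0, -1.0, 0.0], [0.001, -0.0, -1.0]]
force: [0.0, -0.7, -2.2]
opening: 0.649
grasp_force: 29.9
```

```bash
python3 look.py scene s6 medium_jar; python3 -c "
import cv2;a=cv2.imread('pics/s6.png')[150:290,50:260];cv2.imwrite('pics/s6c.png',cv2.resize(a,None,fx=3.5,fy=3.5))"
```

```text
t 15.32 P [0.6068 0.1016 0.0685] q [-1. 43. 91.  0. 46. 89.] op 0.649 F [ 0.  -0.7 -2.2] g 29.9
[[1.0, 0.0, 0.001], [0.0, -1.0, 0.0], [0.001, -0.0, -1.0]]
medium_jar 0.91 [0.606 0.106 0.012] tool shift frac [-0.003 -0.009  0.114]
```

View pics/s6c.png

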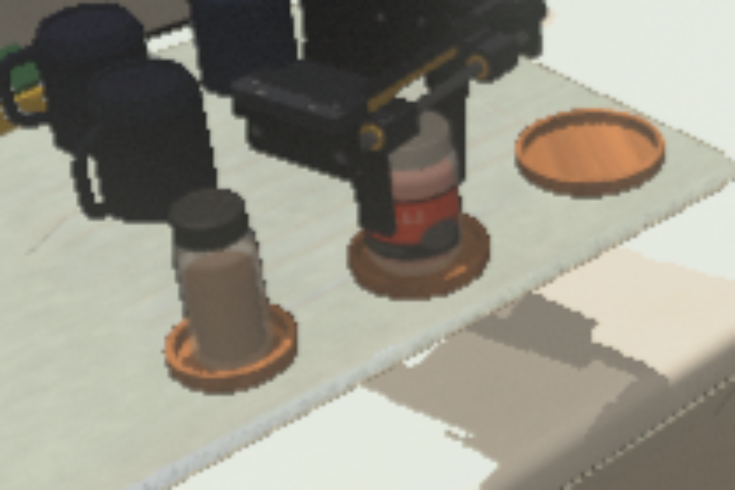

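The medium jar is inside its rim just above the floor, and the small jar is seated. I'll lower it the last millimetres.

>>> jog_arm:
  rows: "0 0 0 0.002 0 0 0;0 0 0 0.003 0 0 0;0 0 0 0.004 0 0 0;0 0 0 0.004 0 0 0;0 0 0 0.004 0 0 0"

```text
time_s: 15.83
position: [0.6072, 0.1016, 0.0674]
tcp_rot: [[1.0, 0.0, 0.002], [0.0, -1.0, -0.0], [0.002, 0.0, -1.0]]
force: [-1.4, 0.8, 5.9]
opening: 0.647
grasp_force: 29.8
```

>>> jog_arm:
  rows: "1 0 0 0 0 0 0;1 0 0 0 0 0 0;1 0 0 0 0 0 0;1 0 0 0 0 0 0;1 0 0 0 0 0 0;1 0 0 -0.05 0 0 0;1 0 0 -0.1 0 0 0;1 0 0 -0.2 0 0 0;1 0 0 -0.345 0 0 0;1 -0.1 0 -0.345 0 0 0;1 -0.354 0.377 -0.345 0 0 0;1 -0.354 0.377 -0.345 0 0 0;1 -0.354 0.377 -0.345 0 0 0;1 -0.354 0.377 -0.345 0 0 0;1 -0.354 0.377 -0.345 0 0 0;1 -0.354 0.377 -0.345 0 0 0;1 -0.354 0.377 -0.345 0 0 0;1 -0.354 0.377 -0.345 0 0 0;1 -0.354 0.377 -0.345 0 0 0;1 -0.354 0.377 -0.345 0 0 0"

```text
time_s: 17.5
position: [0.4303, -0.0864, 0.2386]
tcp_rot: [[1.0, 0.001, 0.001], [0.001, -1.0, 0.0], [0.001, -0.0, -1.0]]
force: [-0.7, 0.2, 0.3]
opening: 1.003
grasp_force: 0.0
```

```bash
python3 look.py wrist w7 large_jar; python3 look.py scene s7 medium_jar large_jar
```

```text
t 17.5 P [ 0.4303 -0.0864  0.2386] q [-26.  16. 108.   0.  55.  64.] op 1.003 F [-0.7  0.2  0.3] g 0.0
[[1.0, 0.001, 0.001], [0.001, -1.0, 0.0], [0.001, -0.0, -1.0]]
large_jar 0.71 [ 0.443 -0.086 -0.001] tool shift frac [0.025 0.    0.479]
t 17.6 P [ 0.4302 -0.0861  0.2384] q [-26.  16. 108.   0.  55.  64.] op 1.003 F [-0.4 -0.1 -0.1] g 0.0
[[1.0, 0.002, 0.0], [0.002, -1.0, 0.0], [0.0, -0.0, -1.0]]
medium_jar 0.73 [0.606 0.102 0.009] tool shift frac [ 0.353 -0.376  0.459]
large_jar 0.82 [ 0.446 -0.088 -0.001] tool shift frac [0.031 0.003 0.479]
```

View pics/s7.png

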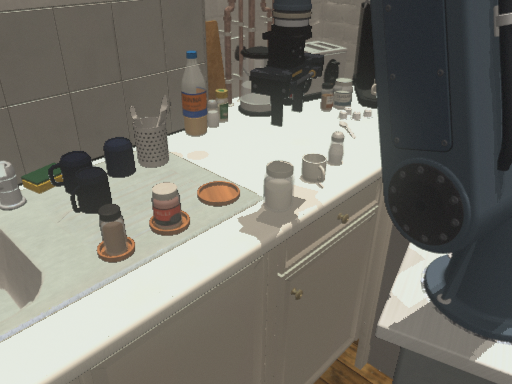

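The medium jar is seated at (168,207) in its stand. Last is the large jar at (280,187).

>>> jog_arm:
  rows: "1 0.028 0.001 0.05 0 0 0;1 0.028 0.001 0.05 0 0 0;1 0.028 0.001 0.12 0 0 0;1 0.028 0.001 0.18 0 0 0;1 0.028 0.001 0.23 0 0 0;1 0.028 0.001 0.27 0 0 0;1 0.028 0.001 0.31 0 0 0;1 0.028 0.001 0.347 0 0 0;1 0.028 0.001 0.347 0 0 0;1 0.028 0.001 0.347 0 0 0;0 0.028 0.001 0.347 0 0 0;0 0.028 0.001 0.347 0 0 0;0 0.028 0.001 0.347 0 0 0;0 0.028 0.001 0.347 0 0 0;0 0.028 0.001 0.347 0 0 0;0 0.028 0.001 0.347 0 0 0;0 0.028 0.001 0.347 0 0 0;0 0.028 0.001 0.347 0 0 0"

```text
time_s: 19.25
position: [0.444, -0.0874, 0.0659]
tcp_rot: [[1.0, 0.0, 0.001], [0.0, -1.0, -0.0], [0.001, 0.0, -1.0]]
force: [0.2, 2.8, 8.2]
opening: 0.756
grasp_force: 29.9
```

>>> jog_arm:
  rows: "0 0 0 -0.05 0 0 0;0 0 0 -0.1 0 0 0;0 0 0 -0.17 0 0 0;0 0 0 -0.24 0 0 0;0 0 0 -0.3 0 0 0;0 0 0 -0.35 0 0 0;0 0.072 -0.069 -0.35 0 0 0;0 0.072 -0.069 -0.35 0 0 0;0 0.072 -0.069 -0.35 0 0 0;0 0.072 -0.069 -0.35 0 0 0;0 0.072 -0.069 -0.35 0 0 0;0 0.072 -0.069 -0.35 0 0 0"

```text
time_s: 20.25
position: [0.4782, -0.0531, 0.2392]
tcp_rot: [[1.0, -0.0, -0.003], [-0.0, -1.0, 0.001], [-0.003, -0.001, -1.0]]
force: [-0.7, -0.6, -4.0]
opening: 0.758
grasp_force: 29.9
```

```bash
python3 look.py wrist w8 large_jar; python3 look.py scene s8 large_jar; python3 -c "
from rims import go
go('wrist')"
```

```text
t 20.25 P [ 0.4782 -0.0531  0.2392] q [-20.  20. 102.  -0.  58.  70.] op 0.758 F [-0.7 -0.6 -4. ] g 29.9
[[1.0, -0.0, -0.003], [-0.0, -1.0, 0.001], [-0.003, -0.001, -1.0]]
large_jar 0.66 [ 0.479 -0.054  0.174] tool shift frac [0.002 0.001 0.13 ]
t 20.35 P [ 0.4787 -0.0533  0.2395] q [-20.  20. 102.  -0.  58.  70.] op 0.753 F [-1.1 -0.2 -3.9] g 29.9
[[1.0, -0.001, -0.002], [-0.001, -1.0, 0.0], [-0.002, -0.0, -1.0]]
large_jar 0.57 [ 0.481 -0.051  0.172] tool shift frac [ 0.006 -0.005  0.135]
wrist pix [252.  76.] centre 0.5828 -0.0534 diam 0.1006
wrist pix [113.  54.] centre 0.6065 0.0999 diam 0.0848
```

>>> jog_arm:
  rows: "0 0.207 0 0 0 0 0;0 0.207 0 0 0 0 0;0 0.207 0 0 0 0 0;0 0.207 0 0 0 0 0;0 0.207 0 0 0 0 0;0 0.207 0 0.06 0 0 0;0 0.207 0 0.12 0 0 0;0 0.207 0 0.18 0 0 0;0 0.207 0 0.23 0 0 0;0 0.207 0 0.27 0 0 0;0 0.207 0 0.29 0 0 0;0 0.207 0 0.305 0 0 0;0 0.207 0 0.315 0 0 0;0 0.207 0 0.322 0 0 0;0 0.207 0 0.327 0 0 0;0 0.207 0 0.329 0 0 0;0 0.207 0 0.329 0 0 0"

```text
time_s: 21.92
position: [0.5835, -0.053, 0.0761]
tcp_rot: [[1.0, 0.0, 0.001], [0.0, -1.0, -0.0], [0.001, 0.0, -1.0]]
force: [-0.4, -0.1, -3.6]
opening: 0.758
grasp_force: 29.9
```

```bash
python3 look.py scene s9 large_jar; python3 -c "
import cv2;a=cv2.imread('pics/s9.png')[120:260,100:310];cv2.imwrite('pics/s9c.png',cv2.resize(a,None,fx=3.5,fy=3.5))"
```

```text
t 21.92 P [ 0.5835 -0.053   0.0761] q [-16.  41.  95.  -0.  44.  74.] op 0.758 F [-0.4 -0.1 -3.6] g 29.9
[[1.0, 0.0, 0.001], [0.0, -1.0, -0.0], [0.001, 0.0, -1.0]]
large_jar 0.87 [ 0.582 -0.052  0.013] tool shift frac [-0.003 -0.001  0.127]
large_jar 0.74 [0.605 0.102 0.012] tool shift frac [ 0.043 -0.31   0.128]
```

View pics/s9c.png

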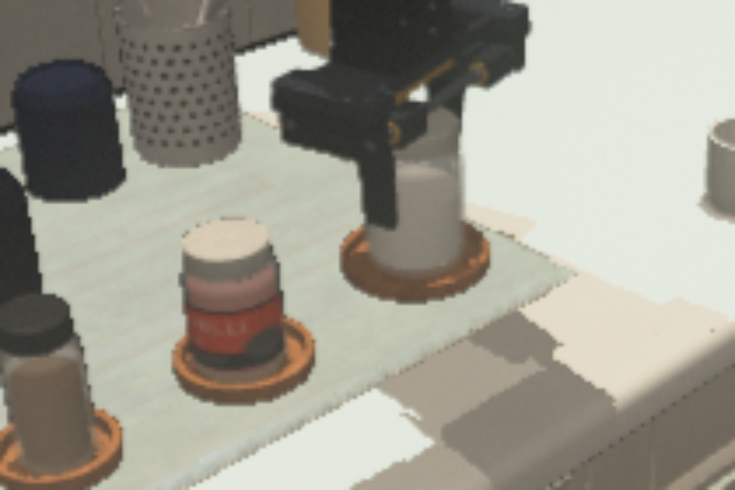

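The large jar is centred above the floor of its stand, and the other two are seated. I'll lower it.

>>> jog_arm:
  rows: "0 0 0 0.002 0 0 0;0 0 0 0.004 0 0 0;0 0 0 0.005 0 0 0;0 0 0 0.005 0 0 0;0 0 0 0.005 0 0 0"

```text
time_s: 22.43
position: [0.5835, -0.053, 0.0742]
tcp_rot: [[1.0, 0.0, 0.001], [0.0, -1.0, -0.0], [0.001, 0.0, -1.0]]
force: [-1.8, 0.1, 6.9]
opening: 0.76
grasp_force: 29.9
```

Contact. I'll release and back off.

>>> jog_arm:
  rows: "1 0 0 0 0 0 0;1 0 0 0 0 0 0;1 0 0 0 0 0 0;1 0 0 0 0 0 0;1 0 0 0 0 0 0;1 0 0 0 0 0 0;1 0 0 -0.05 0 0 0;1 0 0 -0.1 0 0 0;1 0 0 -0.18 0 0 0;1 0 0 -0.26 0 0 0;1 0 0 -0.34 0 0 0;1 -0.2 0.1 -0.34 0 0 0;1 -0.2 0.2 -0.34 0 0 0;1 -0.2 0.2 -0.34 0 0 0;1 -0.2 0.2 -0.34 0 0 0;1 -0.2 0.2 -0.34 0 0 0;1 -0.2 0.2 -0.34 0 0 0;1 -0.2 0.2 -0.34 0 0 0"

```text
time_s: 23.93
position: [0.4836, -0.1526, 0.2431]
tcp_rot: [[1.0, -0.0, 0.001], [-0.0, -1.0, 0.0], [0.001, -0.0, -1.0]]
force: [-0.3, 0.4, -0.8]
opening: 1.005
grasp_force: 0.0
```

```bash
python3 look.py scene s10 small_jar medium_jar large_jar salt_shaker small_cup
```

```text
t 23.93 P [ 0.4836 -0.1526  0.2431] q [-30.  21.  99.   0.  60.  60.] op 1.005 F [-0.3  0.4 -0.8] g 0.0
[[1.0, -0.0, 0.001], [-0.0, -1.0, 0.0], [0.001, -0.0, -1.0]]
small_jar 0.72 [0.637 0.223 0.006] tool shift frac [ 0.307 -0.751  0.474]
medium_jar 0.91 [0.608 0.101 0.009] tool shift frac [ 0.249 -0.507  0.468]
large_jar 0.8 [ 0.584 -0.051  0.01 ] tool shift frac [ 0.2   -0.204  0.466]
salt_shaker 0.63 [ 0.408 -0.371 -0.002] tool shift frac [-0.151  0.437  0.489]
small_cup 0.62 [ 0.415 -0.248  0.001] tool shift frac [-0.138  0.191  0.485]
```

View pics/s10.png

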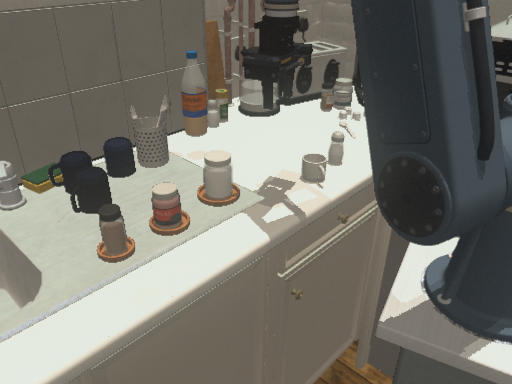

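All three jars stand upright in their stands at (115,245), (168,207) and (218,180). The cup and shaker have not moved.

```bash
python3 -c "
from rig import bot
print(bot.hand_in())"
```

```text
the job is handed in; nothing more can be done
None
```

The three jars stand upright in their own stands, placed in the order small, medium, large; the salt shaker and cup were not moved, and I handed the job in at about 24 s.

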